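# Free the seized spray probe

### The arm

A 6-joint arm with a two-finger parallel gripper is mounted at the origin on the work surface. World frame = base frame: x ahead of the robot, y to its left, z up, the work surface at z = 0. Lengths are in m, angles in degrees, forces in N, time in s.
With the tool pointing down it reaches from about 0.4 to 0.825 m from the base axis. Payload 7 kg.
Tool frame: the origin (TCP) lies on the front face of the gripper's body, between the roots of the fingers; the fingertips stand 66 mm ahead of it and the grasp point (between the pads) lies 47 mm ahead of it (nose_length is the distance from the TCP to the fingertips, in m); y points along the fingers, z is the direction in which the jaws open and shut, and the axes are right-handed (so a half turn about y gives the same grasp; the last joint's range is limited). The gripper opens to 88 mm and grips with 3 to 60 N. Pads are 19 mm wide; open, the fingers measure 130 mm over their backs; the gripper's body (78 mm by 193 mm) begins 47 mm behind the grasp point.
Start: joints at [-48.81, 20.546, 0.682, 0, -70.136, -16.507], TCP at [0.282, -0.613, 0.292] pointing down, gripper open.
Joint ranges: [-176.03, 176.03], [-82.01, 121.73], [-58.28, 71.71], [-173.87, 95.51], [-174.79, -0.11], [-173.66, 173.66]. Speed limits (degrees/s): [136.94, 136.94, 172.46, 180, 180, 180].

### API

Orientations are given as [roll, pitch, yaw] about the fixed x, y, z axes, in that order (R = Rz(yaw) Ry(pitch) Rx(roll)).
In Python, from plant import get_state, capture, close_job, nose_length gives the robot as it stands.
- The arm moves only by the tool apply_moves, never from a script. Its argument "rows" is a list of rows, each a list of 2 entries, a list of its own where there are three numbers: the shift along the tool's x, y, z in m, then the turn about the tool's y in degrees. In form: [[[tx, ty, tz], yaw], ...]. A call has 1 to 20 rows; each row is the pose to reach, as a shift and turn from the pose commanded when the call began, along the tool's axes at that moment; what a row does not reach only later rows make up. A row lasts 1/8 s, in which the tool goes at most 62.5 mm and 10.7 degrees, less where a joint would pass 70% of its speed; a pose out of reach is approached as far as the arm can. A call with a gripper value outside its range is refused whole. "gripper" is the opening, from 0 (shut) to 1 (fully open), set as the call begins (left out, the last holds). The fingers move at their own pace and stop on an object; "grip_force" is the grip in N (left out, the last holds). Time passes only in rows, so rows that repeat a pose let the fingers close. It gives the time, the measured TCP pose, the force and the opening at its end, in the units of the state.
- get_state(): the state, without advancing time (a new reading comes with each control period).
- capture(name): name is "scene" or "side" or "wrist"; returns a dict with "pixels" (400x640x3 uint8, blue, green, red), "z_map" (400x640 float32, m along the optical axis (not along the pixel's ray), 0 where there is no reading), "intrinsics" (3x3 intrinsics, pixels), "rvec" (rotation vector, rad) and "tvec" (3), from world to camera coordinates, as OpenCV has them; the wrist camera has in their place "mount" (4x4, takes a point from camera to tool coordinates, whose origin is the TCP and whose axes are the tool frame's). Camera axes: x right, y down, z forward; pixel columns grow to the right and rows downward; lengths in m; the calibration is good to about 2 mm. A picture is of the moment at which its call begins: read the wrist's pose just before it.
- close_job(): hands the job in, once; it reports no verdict.
The state is a dict: "time_s": time; "joints": joint angles; "qd": joint speeds; "joint_torque": joint torques, N m; "tcp_pos": TCP position; "eef_rot": TCP orientation; "contact_force": force on the tool from outside, world axes, zero at the start; "moment": the same for the moment, N m; "gripper_width": finger opening in m.
Only numpy, scipy, OpenCV 4.12 (cv2) and the standard library are available. Lean on these libraries where they do the work, as an engineer would, in place of code of your own. Each camera call takes 0.05 s, during which the arm holds its last target.

### The job

The black-handled spray probe has seized in the inclined socket of the source block, and the socket is spring-mounted: work the probe loose by twisting it to and fro while pulling gently, never dragging the socket more than 8 mm out of the block. Then lower the probe, tip first, to the bottom of the wide low steel beaker and leave it standing there, the beaker upright, the other things left where they are.

Things in the scene. Friction and masses are not known exactly. Their poses are not given: they have to be found in the camera images.
- probe_grip (a point): On the probe's axis in the middle of its black wing handle, 123 mm above the tip. Probe z runs from tip to handle; in the socket it leans 30 degrees towards the robot. The wing is a flat block 14 mm thick (probe x), 48 wide (y), 42 high (z), 100 to 142 mm above the tip. Under it a black neck, diameter 26 mm, 82 to 100 mm above the tip, and a steel flange, diameter 34, 76 to 82.
- probe_tip (a point): Lower end of the steel probe, on its axis; axes as probe_grip. Probe 142 mm long, 0.13 to 0.21 kg. Nose diameter 10 mm, shank diameter 20 from 16 to 76 mm above the tip, gripped by friction in the socket: a straight pull holds beyond 30 N and drags the socket out; while the probe turns either way (about 0.5 N m) a pull of 5 to 15 N lets it creep out.
- socket_mouth (a point): Centre of the socket's mouth; z points out along the probe. The socket is an aluminium barrel, outer diameter 53 mm, in the inclined face of the beige source block (150 x 150 x 110 mm high, fixed). The tip starts 58 mm below the mouth. The grip lets go once the probe has slid about 20 mm in the socket; after 58 mm it is out.
- socket (a joint): How far the socket barrel is dragged out of the block along its axis, in m: 0 at rest. It springs back by itself, 3 N per mm of travel (8 mm = 24 N). More than 0.008 fails.
- beaker_in (a point): Centre of the inner floor of the wide, low, open steel beaker: diameter 80 mm at the rim, 85 mm high, wall 3 mm, loose, 0.5 kg, z up. The narrow tall steel tumbler (diameter 56, 115 mm high) is a bystander.
Not all that is in view belongs to the job. Leave any brown or orange look-alike of the part that bears probe_grip alone.

How it is judged (in metres and radians):
On the way, in this order (a step that is already met when the one before it is completed fails the run):
1. the probe is out of the socket (its tip above the mouth) (z of probe_tip in the frame of socket_mouth above 0.003 m), for 0.1 s.
2. the probe is lowered into the beaker, tip within 30 mm of its floor, while still held (z of probe_tip in the frame of beaker_in below 0.03 m and horizontal distance between probe_tip and beaker_in below 0.036 m and contact force between the fingers and probe above 0.5 N).
At the end, for the whole second after the job is handed in: The probe stands at rest in the wide beaker, tip down on its floor (within 20 mm), leaning no more than 60 degrees; the beaker is upright and within 60 mm of where it stood; the socket has sprung back (z of probe_tip in the frame of beaker_in below 0.02 m and horizontal distance between probe_tip and beaker_in below 0.038 m and angle between probe_tip's own z axis and vertical below 1.05 rad and linear speed of probe below 0.02 m/s and angle between beaker_in's own z axis and vertical below 0.1 rad and distance of beaker_in from where it was at the start of the episode below 0.06 m and value of joint socket below 0.003 m); the robot touches nothing.
It fails at once if the sprung socket was dragged more than 8 mm out of the block (value of joint socket above 0.008 m).
It fails at once if one of the other things was pushed more than 40 mm or knocked over (distance of any of tumbler, amber, vial, washjar, tipbox, driver, clip from where it was at the start of the episode above 0.04 m or angle between any of tumbler, amber, vial, washjar, tipbox, clip's own z axis and vertical above 0.5 rad).
It also fails if it takes over 72 s, if anything falls off the work surface, if the arm or the gripper's body presses on something with over 40 N, if the wrist force passes 120 N, or if a joint passes its speed limit or range.

## Working session

There is one attempt and no reset: what is moved stays moved. The work goes in short steps, Python scripts to look and compute and a tool call to move; the robot and the scene stay as the last step left them, time stands still between calls to the robot, and variables do not carry over. Pictures are saved under pics/ and viewed, and the job is handed in when it is done.

Besides the shell and the picture viewer there is one more tool, called after "Emit:" as name(argument=value, ...) on one line, values as JSON. apply_moves: Moves the arm, as the interface text tells. Its arguments: {"type":"object","properties":{"rows":{"type":"array"},"gripper":{"type":"number"},"grip_force":{"type":"number"}},"required":["rows"]}

```bash
mkdir -p pics; ls; python3 - <<'E'
from plant import *
import cv2,numpy as np
s=get_state();print(s);print(nose_length)
for n in ["scene","side","wrist"]:
    c=capture(n);cv2.imwrite(f"pics/{n}0.png",c["pixels"]);np.savez(f"{n}0.npz",**c)
    print({k:v for k,v in c.items() if k not in("pixels","z_map")})
E
```

```text
pics
{'time_s': 0.0, 'joints': array([-4.88093242e+01,  2.05902886e+01,  6.32521511e-01, -2.07809660e-02,
       -7.01354349e+01, -1.65048413e+01]), 'qd': array([-0.02099722, -0.03306038, -0.12884543,  0.10752285,  0.09351368,
        0.03642729]), 'joint_torque': array([ 1.63132168e-03, -5.82705295e+01,  2.93052936e+01,  6.99711442e+00,
        6.68093868e-03, -1.82067188e-04]), 'tcp_pos': array([ 0.2817068 , -0.61297331,  0.29122395]), 'eef_rot': array([-8.99050880e+01,  7.75054364e-03,  2.46787637e+01]), 'contact_force': array([0.23782974, 0.55460516, 0.39853388]), 'moment': array([ 0.02501452, -0.02355836,  0.03026033]), 'gripper_width': 0.08771192193136672}
0.0656
{'intrinsics': array([[433.03821557,   0.        , 321.47321054],
       [  0.        , 433.03821557, 196.5217164 ],
       [  0.        ,   0.        ,   1.        ]]), 'rvec': array([ 1.80512967,  1.95590612, -0.6020331 ]), 'tvec': array([ 8.55784488e-04, -3.75813243e-01,  1.51748704e+00])}
{'intrinsics': array([[399.12465764,   0.        , 318.0182798 ],
       [  0.        , 399.12465764, 198.94022614],
       [  0.        ,   0.        ,   1.        ]]), 'rvec': array([ 0.46359573, -2.52868461,  1.46245796]), 'tvec': array([0.51064209, 0.19739226, 0.96134659])}
{'intrinsics': array([[297.02819796,   0.        , 319.32599851],
       [  0.        , 297.02819796, 203.17877697],
       [  0.        ,   0.        ,   1.        ]]), 'mount': array([[ 1.64692865e-06,  9.56065150e-01,  2.93154276e-01,
        -7.86857688e-02],
       [-1.34501938e-03, -2.93154008e-01,  9.56064286e-01,
        -9.21721902e-02],
       [ 9.99999095e-01, -3.95872751e-04,  1.28544335e-03,
        -1.12854503e-04],
       [ 0.00000000e+00,  0.00000000e+00,  0.00000000e+00,
         1.00000000e+00]])}
```

View pics/scene0.png

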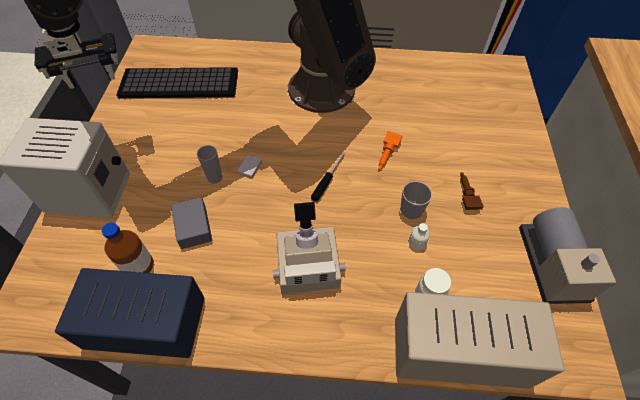

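View pics/side0.png

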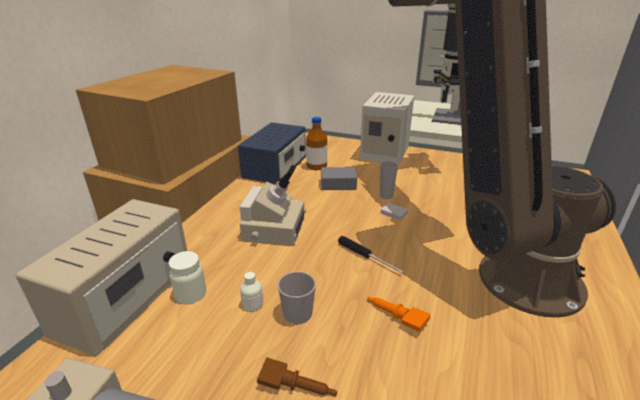

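View pics/wrist0.png

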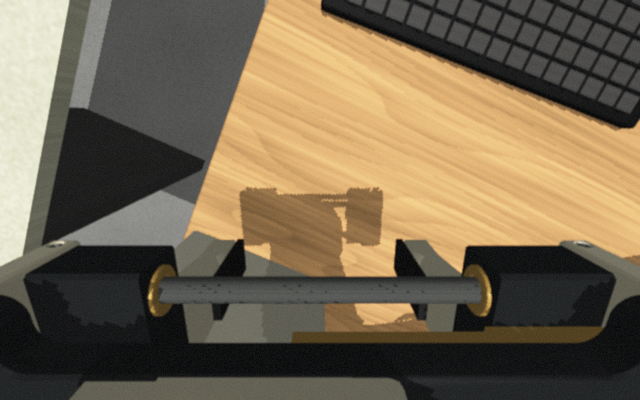

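Candidates for the probe:
- Black wing handle standing in the block: scene (305,213), side (283,187).
- Orange look-alike: scene (391,145).
- Brown look-alike: scene (470,195).
- Black screwdriver: scene (325,180).

I choose the one in the block. The wide beaker is at scene (415,200), and the tumbler at (208,163) is a bystander. Next is a close crop.

```bash
cat > h.py <<'E'
import numpy as np,cv2
def load(n): return dict(np.load(n+"0.npz"))
def pts(c,u,v):
    K=c["intrinsics"];z=c["z_map"][v,u]
    p=np.stack([(u-K[0,2])*z/K[0,0],(v-K[1,2])*z/K[1,1],z],-1)
    R=cv2.Rodrigues(c["rvec"])[0]
    return (p-c["tvec"])@R
def cloud(c,u0,u1,v0,v1):
    v,u=np.mgrid[v0:v1,u0:u1]
    return pts(c,u,v)
E
python3 - <<'E'
from h import *
a=load("scene");b=load("side")
A=cv2.resize(a["pixels"][190:310,260:360],None,fx=4,fy=4,interpolation=2)
B=cv2.resize(b["pixels"][165:260,225:325],None,fx=4,fy=4,interpolation=2)
B=cv2.copyMakeBorder(B,0,100,0,0,0)
cv2.imwrite("pics/crop1.png",np.hstack([A,B]))
for n,c,(u0,u1,v0,v1) in [("scene",a,(292,320,200,245)),("side",b,(262,305,170,215))]:
    P=cloud(c,u0,u1,v0,v1); g=c["pixels"][v0:v1,u0:u1].max(-1)
    m=(g<60)&(P[...,2]>.1)&(P[...,2]<.35)&(c["z_map"][v0:v1,u0:u1]>0)
    Q=P[m];print(n,len(Q),Q.mean(0),Q.min(0),Q.max(0));np.save(n+"_blk.npy",Q)
    U,S,V=np.linalg.svd(Q-Q.mean(0),full_matrices=False);print(S/np.sqrt(len(Q)),V)
# beaker
P=cloud(a,395,435,175,222);m=(P[...,2]>.075)&(P[...,2]<.095);Q=P[m]
print("rim",len(Q),Q.min(0),Q.max(0),cv2.minEnclosingCircle(Q[:,:2].astype(np.float32)))
P=cloud(b,270,325,265,330);m=(P[...,2]>.075)&(P[...,2]<.095);Q=P[m]
print("rim",len(Q),Q.min(0),Q.max(0),cv2.minEnclosingCircle(Q[:,:2].astype(np.float32)))
E
```

```text
scene 424 [0.63226826 0.00747364 0.18092192] [ 0.60734707 -0.01809968  0.14447171] [0.65475194 0.02966918 0.20388751]
[0.01719307 0.01233794 0.00265641] [[ 0.56051461  0.09789816 -0.82233772]
 [-0.18928079  0.9818481  -0.01212826]
 [ 0.80622339  0.1624508   0.56887044]]
side 112 [0.62903734 0.02480306 0.1731814 ] [0.60887968 0.00081437 0.14535649] [0.6498759  0.03412378 0.20169791]
[0.01903676 0.0061858  0.00455024] [[ 0.52732941 -0.1494187  -0.8364196 ]
 [ 0.47533081 -0.76407725  0.43617264]
 [-0.70426154 -0.62758266 -0.3318971 ]]
rim 201 [0.44081477 0.25301388 0.07515038] [0.52167652 0.33208794 0.09165752] ((0.4809136390686035, 0.2926902174949646), 0.04109863564372063)
rim 392 [0.44215034 0.25379086 0.07511606] [0.52129393 0.33354893 0.08957218] ((0.48104214668273926, 0.2934521734714508), 0.04041258618235588)
```

View pics/crop1.png

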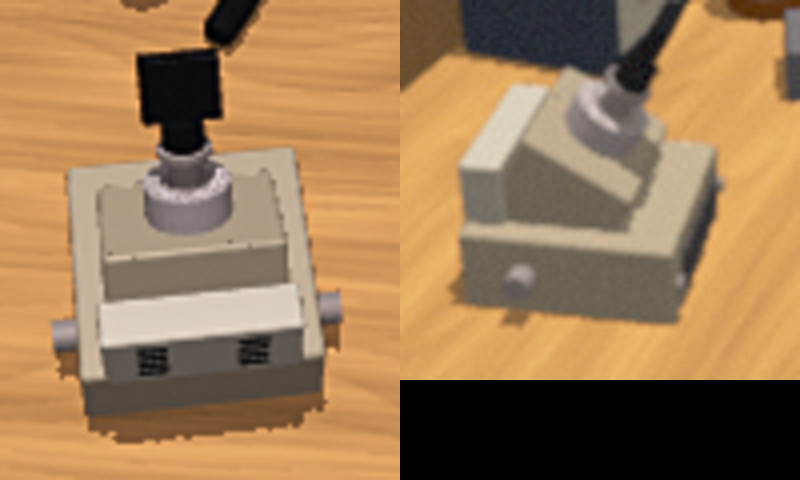

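Both crops show the black wing handle on a neck in the barrel, so the choice holds. The wing's broad faces lie across the lean plane, so I will pinch its side faces (48 mm apart). Next I refine the pose.

```bash
python3 - <<'E'
from h import *
a=load("scene")
Q=np.load("scene_blk.npy")
for az in (9,10,11,12,13):
    t=np.radians(az);h=np.array([np.cos(t),np.sin(t),0])
    z=-.5*h+np.array([0,0,np.cos(np.pi/6)]); y=np.array([-h[1],h[0],0]); x=np.cross(y,z)
    k=(Q@z); 
    W=Q[k>k.max()-.038]
    x0=np.median(W@x)
    W=W[abs(W@x-x0)<.004]
    print(az,"x spread",(W@x).std(),"face",np.median(W@x),"y",(W@y).min(),(W@y).max(),"z",(Q@z).min(),(W@z).max())
    c=x*(x0-.007)+y*((W@y).min()+(W@y).max())/2+z*((W@z).max()-.021)
    N=Q[(k<k.max()-.045)]
    print("  centre",c, "neck y",N.shape, (N@y).min(),(N@y).max())
# block yaw: base top edges in scene
P=cloud(a,270,350,220,305)
m=(P[...,2]>.05)&(P[...,2]<.13)
Z=P[...,2][m];print(np.histogram(Z,16,(.05,.13)))
E
```

```text
9 x spread 0.001640187966418756 face 0.6321599382696873 y -0.11496359281288718 -0.068561695023875 z -0.19292334833909713 -0.13046215832968167
  centre [0.62378791 0.00589182 0.18134885] neck y (66, 3) -0.10401604262720567 -0.07769184198391652
10 x spread 0.001596980672604436 face 0.6306205387936459 y -0.12565687596665776 -0.07923886512587679 z -0.19196724425439082 -0.1294350937682292
  centre [0.6236287  0.00593427 0.18146966] neck y (66, 3) -0.11510131027201574 -0.08877668761715785
11 x spread 0.001564264163823209 face 0.629066202699431 y -0.13631188281874343 -0.0898918983019571 z -0.19091455349076603 -0.1283153554093805
  centre [0.62351599 0.00598045 0.18161746] neck y (68, 3) -0.12615151694270554 -0.09983449101135192
12 x spread 0.0016281369030795988 face 0.62728298389367 y -0.1471339110772362 -0.10051754953501228 z -0.1897655967080269 -0.12710328433628687
  centre [0.62345152 0.00592664 0.18178061] neck y (69, 3) -0.13716329663927743 -0.11086188385246551
13 x spread 0.0016326112469311096 face 0.6252883600001948 y -0.15798945432333858 -0.11111258214874371 z -0.18852072388953967 -0.1257992497575387
  centre [0.6233536  0.00582225 0.18191632] neck y (69, 3) -0.14813329506696227 -0.12185550708981444
(array([ 56, 432, 456,  46,  37,  42,  50,  79,  90,  97, 463, 402, 167,
       223, 280, 167]), array([0.05 , 0.055, 0.06 , 0.065, 0.07 , 0.075, 0.08 , 0.085, 0.09 ,
       0.095, 0.1  , 0.105, 0.11 , 0.115, 0.12 , 0.125, 0.13 ]))
```

```bash
cat >> h.py <<'E'
from scipy.spatial.transform import Rotation as Ro
def rot(s): return Ro.from_euler("xyz",s["eef_rot"],degrees=True).as_matrix()
def goto(s,p,yaw):
    R=rot(s); return R.T@(np.array(p)-s["tcp_pos"]), -(yaw-s["eef_rot"][2])
E
python3 - <<'E'
from h import *
from plant import *
s=get_state()
print(goto(s,[.6235,.006,.40],11))
b=load("scene")
for n,w in dict(box=(20,130,120,215),tumb=(195,222,140,185),bottle=(100,155,220,275),grey=(170,215,195,250)).items():
    P=cloud(b,w[0],w[1],w[2],w[3]);P=P[P[...,2]>.03];print(n,P.min(0),P.max(0))
E
```

```text
(array([ 0.56899985, -0.10811054,  0.41996086]), np.float64(13.679914080290718))
box [ 0.41707516 -0.74138367  0.03003924] [1.16885308 0.08191471 1.03492786]
tumb [ 0.38429036 -0.31601167  0.03150785] [1.16885308 0.08191471 1.03492786]
bottle [ 0.67759945 -0.45835147  0.03028166] [1.16885308 0.08191471 1.03492786]
grey [ 0.51658382 -0.36973076  0.03010735] [1.16885308 0.08191471 1.03492786]
```

Emit:
apply_moves(rows=[[[0, -0.06, 0], 0], [[0.02, -0.108, 0.02], 0], [[0.06, -0.108, 0.06], 3], [[0.11, -0.108, 0.1], 5], [[0.16, -0.108, 0.14], 8], [[0.21, -0.108, 0.18], 10], [[0.26, -0.108, 0.22], 13.7], [[0.31, -0.108, 0.26], 13.7], [[0.36, -0.108, 0.295], 13.7], [[0.41, -0.108, 0.325], 13.7], [[0.45, -0.108, 0.35], 13.7], [[0.49, -0.108, 0.375], 13.7], [[0.53, -0.108, 0.4], 13.7], [[0.555, -0.108, 0.412], 13.7], [[0.569, -0.108, 0.42], 13.7], [[0.569, -0.108, 0.42], 13.7], [[0.569, -0.108, 0.42], 13.7]], gripper=1)

```text
time_s: 2.28
tcp_pos: [0.6231, 0.005, 0.4004]
eef_rot: [-90.0, -0.0, 10.9]
contact_force: [-0.5, -0.3, -0.1]
gripper_width: 0.0872
```

```bash
python3 - <<'E'
from h import *
from plant import *
s=get_state();print(s["time_s"],s["tcp_pos"],s["eef_rot"],s["joints"],s["contact_force"])
c=capture("wrist");cv2.imwrite("pics/w1.png",c["pixels"])
M=c["mount"];K=c["intrinsics"];R=rot(s)
v,u=np.mgrid[0:400,0:640];z=c["z_map"]
p=np.stack([(u-K[0,2])*z/K[0,0],(v-K[1,2])*z/K[1,1],z],-1)
P=(p@M[:3,:3].T+M[:3,3])@R.T+s["tcp_pos"]
np.save("w1.npy",P)
g=c["pixels"].max(-1)
t=(z>0)&(np.linalg.norm(P-[.6235,.006,.1815],axis=-1)<.045)&(g<70)
Q=P[t];print(len(Q),Q.min(0),Q.max(0))
ii=np.argwhere(t);print(ii.min(0),ii.max(0))
U,S,V=np.linalg.svd(Q-Q.mean(0),full_matrices=False);print(Q.mean(0),S/np.sqrt(len(Q)),V)
# project predicted wing corners
t=np.radians(11);h=np.array([np.cos(t),np.sin(t),0]);zz=-.5*h+[0,0,.866];yy=np.array([-h[1],h[0],0]);xx=np.cross(yy,zz)
im=c["pixels"].copy()
for dz in(-.021,.021):
 for dy in(-.024,.024):
  for dx in (-.007,.007):
   q=np.array([.6235,.006,.1815])+xx*dx+yy*dy+zz*dz
   q=M[:3,:3].T@(R.T@(q-s["tcp_pos"])-M[:3,3]);uv=K@q/q[2];cv2.circle(im,(int(uv[0]+.5),int(uv[1]+.5)),2,(0,0,255) if dx<0 else (0,255,0),-1)
cv2.imwrite("pics/w1p.png",im)
E
```

```text
2.275 [0.62305352 0.00502906 0.40040535] [-9.00029849e+01 -4.83180094e-03  1.09376523e+01] [ 1.83927772e+01  1.29532159e+01  3.98650102e+00  3.63099183e-03
 -8.10288815e+01 -9.74556911e+01] [-0.49025923 -0.27405217 -0.05036507]
1061 [ 0.60871947 -0.01674267  0.1528786 ] [0.65785814 0.03245386 0.20162775]
[182 299] [211 343]
[0.6267891  0.00801941 0.18895947] [0.01695516 0.01253792 0.00333821] [[ 0.65269455  0.13221493 -0.74599533]
 [ 0.19320931 -0.98114559 -0.00484646]
 [ 0.73257081  0.14096998  0.66593354]]
```

View pics/w1p.png

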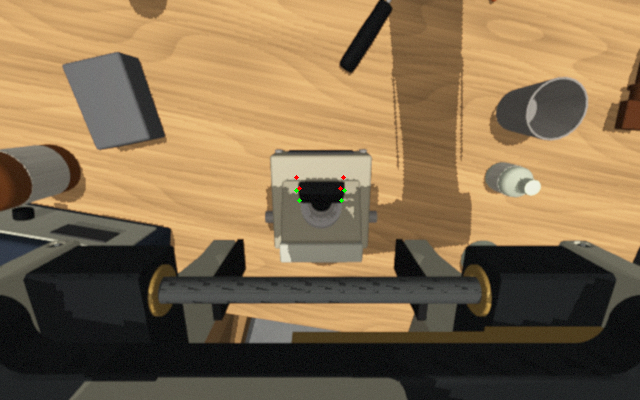

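```bash
python3 - <<'E'
import cv2,numpy as np
a=cv2.imread("pics/w1.png")[150:260,260:380];b=cv2.imread("pics/w1p.png")[150:260,260:380]
f=lambda x:cv2.resize(x,None,fx=3.3,fy=3.3,interpolation=2)
cv2.imwrite("pics/w1c.png",np.hstack([f(a),f(b)]))
E
```

```text
(no output)
```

View pics/w1c.png

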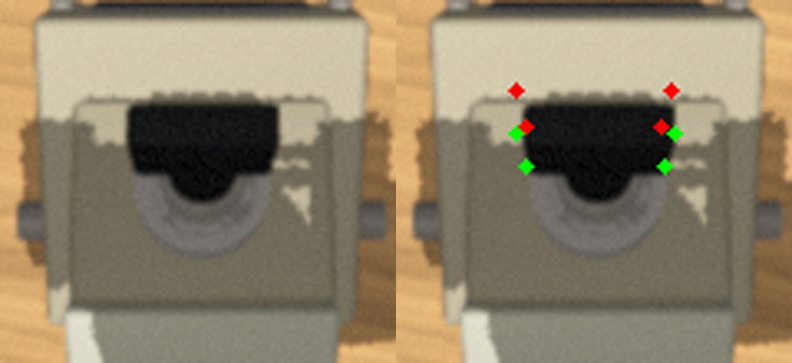

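```bash
python3 - <<'E'
from h import *
P=np.load("w1.npy");g=cv2.imread("pics/w1.png").max(-1)
t=np.radians(11);h=np.array([np.cos(t),np.sin(t),0]);zz=-.5*h+[0,0,.866];yy=np.array([-h[1],h[0],0]);xx=np.cross(yy,zz)
c0=np.array([.6235,.006,.1815])
for v in range(180,213,2):
    r=[]
    for u in (305,313,321,329,337):
        d=P[v,u]-c0; r.append("%5.1f,%5.1f"%(1e3*d@xx,1e3*d@zz) if g[v,u]<75 else "  -  ")
    print(v,r)
for v in (190,196): 
  us=[u for u in range(285,360) if g[v,u]<75]; print(v,us[0],us[-1],[1e3*(P[v,u]-c0)@yy for u in (us[0]+1,us[-1]-1)])
E
```

```text
180 ['  -  ', '  -  ', '  -  ', '  -  ', '  -  ']
182 [' -2.7, 16.9', ' -2.9, 16.3', ' -3.0, 16.0', ' -2.6, 17.2', ' -2.7, 16.7']
184 [' -0.9, 16.0', ' -0.7, 16.7', ' -0.5, 17.1', ' -0.7, 16.6', ' -0.8, 16.2']
186 ['  1.5, 16.9', '  1.5, 16.9', '  1.8, 17.7', '  1.1, 15.4', '  1.4, 16.2']
188 ['  3.8, 17.3', '  3.7, 17.0', '  3.4, 16.0', '  4.0, 18.0', '  3.6, 16.5']
190 ['  6.0, 17.7', '  5.7, 16.7', '  5.9, 17.4', '  5.9, 17.2', '  5.7, 16.4']
192 ['  7.9, 17.0', '  7.9, 16.8', '  8.0, 17.2', '  8.1, 17.7', '  7.8, 16.6']
194 ['  9.5, 15.2', '  9.8, 16.2', '  9.9, 16.6', '  9.7, 15.9', '  9.7, 15.5']
196 [' 10.0,  8.7', ' 10.0,  8.5', '  9.9,  8.4', ' 10.2,  9.3', '  9.8,  8.0']
198 ['  9.8, -0.5', ' 10.2,  0.8', '  9.9, -0.3', ' 10.0,  0.0', '  9.8, -0.7']
200 [' 10.0, -8.9', ' 10.1, -8.7', ' 10.0, -9.2', ' 10.0, -9.2', ' 10.0, -9.4']
202 ['  9.9,-19.2', ' 10.1,-18.2', ' 10.3,-17.4', ' 10.2,-18.1', ' 10.0,-18.9']
204 ['  -  ', ' 11.0,-24.7', ' 11.0,-24.5', ' 11.2,-23.7', '  -  ']
206 ['  -  ', ' 11.6,-32.4', ' 13.1,-25.9', ' 12.2,-29.9', '  -  ']
208 ['  -  ', ' 11.8,-42.8', ' 15.7,-24.6', ' 11.9,-42.6', '  -  ']
210 ['  -  ', '  -  ', ' 16.0,-34.6', '  -  ', '  -  ']
212 ['  -  ', '  -  ', '  -  ', '  -  ', '  -  ']
190 299 343 [np.float64(-20.17172302114293), np.float64(22.7077671408279)]
196 299 343 [np.float64(-20.558302465400217), np.float64(23.292814245166245)]
```

Emit:
apply_moves(rows=[[[0.004, 0.05, 0.002], 0], [[0.004, 0.1, 0.002], 0], [[0.004, 0.13, 0.002], 0], [[0.004, 0.15, 0.002], 0], [[0.004, 0.165, 0.002], 0], [[0.004, 0.173, 0.002], 0], [[0.004, 0.173, 0.002], 0], [[0.004, 0.173, 0.002], 0]])

```text
time_s: 3.32
tcp_pos: [0.6274, 0.0087, 0.2281]
eef_rot: [-90.0, -0.1, 11.0]
contact_force: [0.4, 0.2, 0.3]
gripper_width: 0.0874
```

```bash
python3 - <<'E'
from h import *
from plant import *
s=get_state();print(s["time_s"],s["tcp_pos"],s["eef_rot"],s["contact_force"])
c=capture("wrist");d=capture("side")
cv2.imwrite("pics/w2.png",np.hstack([cv2.resize(c["pixels"][140:400,150:500],None,fx=1.14,fy=1.14),cv2.resize(d["pixels"][150:250,225:365],None,fx=2.85,fy=2.85)[:296]]) if 1 else 0)
E
```

```text
3.325 [0.6274261  0.00867154 0.22809347] [-9.00031435e+01 -7.97414670e-02  1.09897205e+01] [0.35717943 0.22890998 0.33145559]Traceback (most recent call last):
  File "<stdin>", line 5, in <module>
    return _nx.concatenate(arrs, 1, dtype=dtype, casting=casting)
           ~~~~~~~~~~~~~~~^^^^^^^^^^^^^^^^^^^^^^^^^^^^^^^^^^^^^^^
ValueError: all the input array dimensions except for the concatenation axis must match exactly, but along dimension 0, the array at index 0 has size 296 and the array at index 1 has size 285
```

```bash
cat >> h.py <<'E'
def look(name):
    from plant import capture,get_state
    s=get_state()
    c=capture("wrist");d=capture("side")
    a=cv2.resize(c["pixels"][120:400,150:500],(400,320));b=cv2.resize(d["pixels"][130:250,225:375],(400,320))
    cv2.imwrite(f"pics/{name}.png",np.hstack([a,b]))
    return s,c,d
E
python3 -c "
from h import *
look('w3')"
```

```text
(no output)
```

View pics/w3.png

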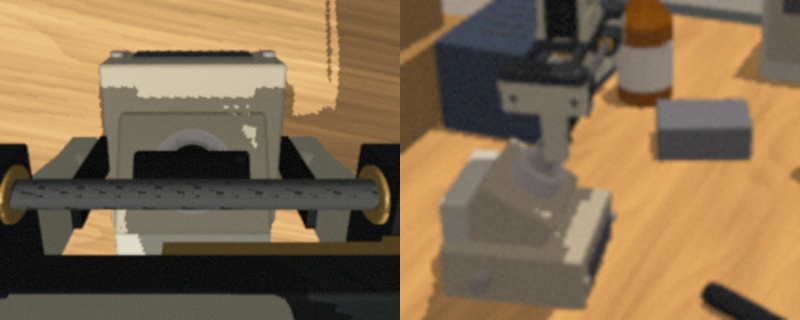

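The wing sits midway between the open fingers (wrist half, columns 133–250). I close on it now.

Emit:
apply_moves(rows=[[[0, 0, 0], 0], [[0, 0, 0], 0], [[0, 0, 0], 0], [[0, 0, 0], 0], [[0, 0, 0], 0], [[0, 0, 0], 0], [[0, 0, 0], 0], [[0, 0, 0], 0]], gripper=0, grip_force=45)

```text
time_s: 4.53
tcp_pos: [0.627, 0.0084, 0.2272]
eef_rot: [-90.0, 0.0, 11.0]
contact_force: [0.7, -2.7, 0.2]
gripper_width: 0.0477
```

Emit:
apply_moves(rows=[[[-0.0005, -0.0009, 0], 4], [[-0.001, -0.0017, 0], 8], [[-0.0015, -0.0026, 0], 4], [[-0.0015, -0.0026, 0], 0], [[-0.0015, -0.0026, 0], -5], [[-0.0015, -0.0026, 0], -10], [[-0.0015, -0.0026, 0], -5], [[-0.0015, -0.0026, 0], 0], [[-0.0015, -0.0026, 0], 5]])

```text
time_s: 5.65
tcp_pos: [0.6251, 0.0106, 0.2285]
eef_rot: [-89.8, 0.0, 5.8]
contact_force: [-2.5, 13.6, -2.3]
gripper_width: 0.0479
```

```bash
cat > st.py <<'E'
from h import *
from plant import *
s=get_state();f=s["contact_force"];a=np.radians(11)
zp=np.array([-.5*np.cos(a),-.5*np.sin(a),.866])
print("t",s["time_s"],"tcp",s["tcp_pos"].round(4),"rot",s["eef_rot"].round(1),"F",f.round(1),"pull N",round(-f@zp,1),"M",s["moment"].round(2),"w",s["gripper_width"])
E
python3 st.py
```

```text
t 5.65 tcp [0.6251 0.0106 0.2285] rot [-89.8   0.    5.8] F [-2.5 13.6 -2.3] pull N 2.0 M [5.62 1.   0.72] w 0.047868011240497166
```

Emit:
apply_moves(rows=[[[-0.0003, -0.0005, 0], -5], [[-0.0005, -0.0009, 0], -10], [[-0.0008, -0.0013, 0], -15], [[-0.001, -0.0017, 0], -10], [[-0.001, -0.0017, 0], -5], [[-0.001, -0.0017, 0], 0], [[-0.001, -0.0017, 0], 5], [[-0.001, -0.0017, 0], 0], [[-0.001, -0.0017, 0], -5]])

```text
time_s: 6.78
tcp_pos: [0.6241, 0.0076, 0.2304]
eef_rot: [-90.1, 0.1, 11.1]
contact_force: [3.6, -11.1, -5.8]
gripper_width: 0.0477
```

```bash
python3 st.py; python3 -c "
from h import *
look('w4')"
```

```text
t 6.775 tcp [0.6241 0.0076 0.2304] rot [-90.1   0.1  11.1] F [  3.6 -11.1  -5.8] pull N 5.7 M [-4.82 -1.44 -0.64] w 0.047688031541512174
```

View pics/w4.png

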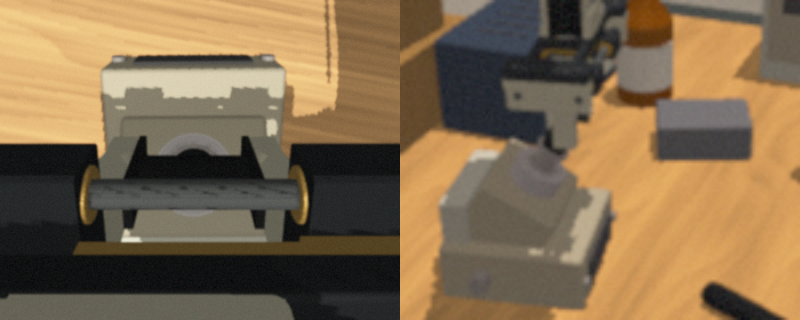

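Emit:
apply_moves(rows=[[[-0.0005, -0.0009, 0], 5], [[-0.0008, -0.0013, 0], 10], [[-0.001, -0.0017, 0], 5], [[-0.001, -0.0017, 0], 0], [[-0.001, -0.0017, 0], -6], [[-0.001, -0.0017, 0], -10], [[-0.0012, -0.002, 0], -5], [[-0.0015, -0.0026, 0], 0], [[-0.0015, -0.0026, 0], 6], [[-0.0015, -0.0026, 0], 10], [[-0.0015, -0.0026, 0], 5], [[-0.002, -0.0035, 0], 0], [[-0.002, -0.0035, 0], -6], [[-0.002, -0.0035, 0], -10], [[-0.002, -0.0035, 0], -5], [[-0.002, -0.0035, 0], 0]])

```text
time_s: 8.88
tcp_pos: [0.6219, 0.0084, 0.2336]
eef_rot: [-89.9, 0.1, 10.8]
contact_force: [-1.8, 6.4, -2.4]
gripper_width: 0.0479
```

```bash
python3 st.py; python3 -c "
from h import *
look('w5')"
```

```text
t 8.875 tcp [0.6219 0.0084 0.2336] rot [-89.9   0.1  10.8] F [-1.8  6.4 -2.4] pull N 1.8 M [2.49 0.86 0.4 ] w 0.047944395484823286
```

View pics/w5.png

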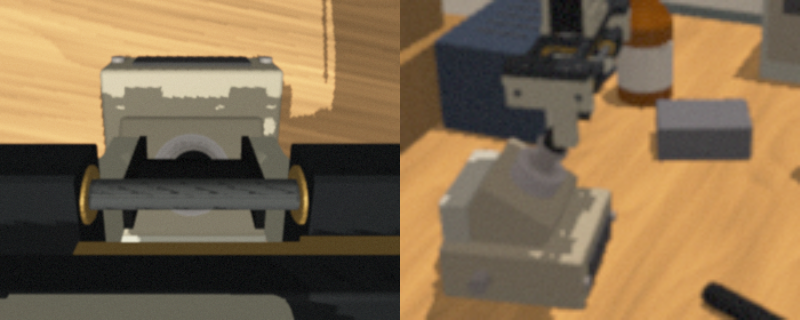

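The force stays low and the flange is rising in the side view, so the probe is creeping out.

Emit:
apply_moves(rows=[[[-0.0005, -0.0009, 0], 6], [[-0.001, -0.0017, 0], 10], [[-0.001, -0.0017, 0], 5], [[-0.0013, -0.0023, 0], 0], [[-0.0015, -0.0026, 0], -6], [[-0.0017, -0.003, 0], -10], [[-0.002, -0.0035, 0], -5], [[-0.002, -0.0035, 0], 0], [[-0.0023, -0.004, 0], 6], [[-0.0025, -0.0043, 0], 10], [[-0.0027, -0.0047, 0], 5], [[-0.003, -0.0052, 0], 0], [[-0.003, -0.0052, 0], -6], [[-0.003, -0.0052, 0], -10], [[-0.003, -0.0052, 0], -5], [[-0.003, -0.0052, 0], 0]])

```text
time_s: 10.98
tcp_pos: [0.6193, 0.0079, 0.239]
eef_rot: [-89.9, 0.1, 10.9]
contact_force: [-0.4, 6.4, -6.0]
gripper_width: 0.0479
```

```bash
python3 st.py; python3 -c "
from h import *
look('w6')"
```

```text
t 10.975 tcp [0.6193 0.0079 0.239 ] rot [-89.9   0.1  10.9] F [-0.4  6.4 -6. ] pull N 5.6 M [2.73 0.13 0.39] w 0.04786579342142473
```

View pics/w6.png

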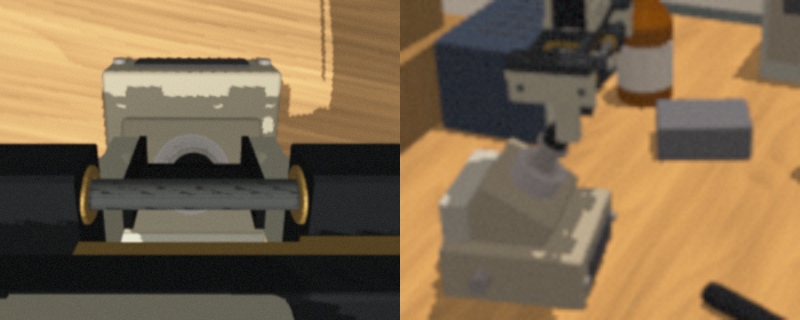

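Emit:
apply_moves(rows=[[[-0.0002, -0.0003, 0], 6], [[-0.0005, -0.0009, 0], 10], [[-0.0005, -0.0009, 0], 5], [[-0.0008, -0.0013, 0], 0], [[-0.001, -0.0017, 0], -6], [[-0.0013, -0.0022, 0], -10], [[-0.0015, -0.0026, 0], -5], [[-0.0015, -0.0026, 0], 0], [[-0.0018, -0.0031, 0], 6], [[-0.002, -0.0035, 0], 10], [[-0.0023, -0.004, 0], 5], [[-0.0025, -0.0043, 0], 0], [[-0.0028, -0.0048, 0], -6], [[-0.003, -0.0052, 0], -10], [[-0.003, -0.0052, 0], -5], [[-0.003, -0.0052, 0], 0]])

```text
time_s: 13.08
tcp_pos: [0.6164, 0.0074, 0.2443]
eef_rot: [-89.9, 0.0, 11.0]
contact_force: [1.3, 6.8, -6.7]
gripper_width: 0.0478
```

```bash
python3 st.py; python3 -c "
from h import *
look('w7')"
```

```text
t 13.075 tcp [0.6164 0.0074 0.2443] rot [-89.9   0.   11. ] F [ 1.3  6.8 -6.7] pull N 7.1 M [3.16 0.12 0.47] w 0.04782834947507705
```

View pics/w7.png

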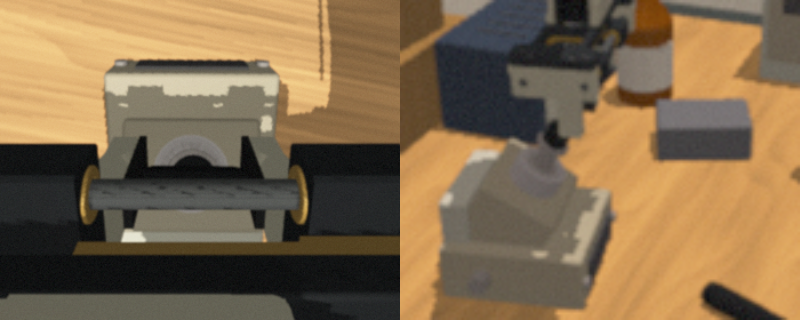

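Emit:
apply_moves(rows=[[[0, 0, 0], 6], [[0, 0, 0], 10], [[-0.0003, -0.0005, 0], 5], [[-0.0005, -0.0009, 0], 0], [[-0.0005, -0.0009, 0], -6], [[-0.0008, -0.0013, 0], -10], [[-0.001, -0.0017, 0], -5], [[-0.0013, -0.0022, 0], 0], [[-0.0015, -0.0026, 0], 6], [[-0.0018, -0.003, 0], 10], [[-0.002, -0.0035, 0], 5], [[-0.002, -0.0035, 0], 0], [[-0.0023, -0.004, 0], -6], [[-0.0025, -0.0043, 0], -10], [[-0.0025, -0.0043, 0], -5], [[-0.0025, -0.0043, 0], 0]])

```text
time_s: 15.18
tcp_pos: [0.6139, 0.0072, 0.2491]
eef_rot: [-89.9, 0.0, 11.0]
contact_force: [-2.6, 10.3, 0.4]
gripper_width: 0.0475
```

```bash
python3 st.py; python3 -c "
from h import *
s,c,d=look('w8')
cv2.imwrite('pics/w8b.png',cv2.resize(d['pixels'][165:235,240:310],None,fx=7,fy=7,interpolation=2))"
```

```text
t 15.175 tcp [0.6139 0.0072 0.2491] rot [-89.9   0.   11. ] F [-2.6 10.3  0.4] pull N -0.7 M [4.43 1.2  0.57] w 0.04746820119162168
```

View pics/w8b.png

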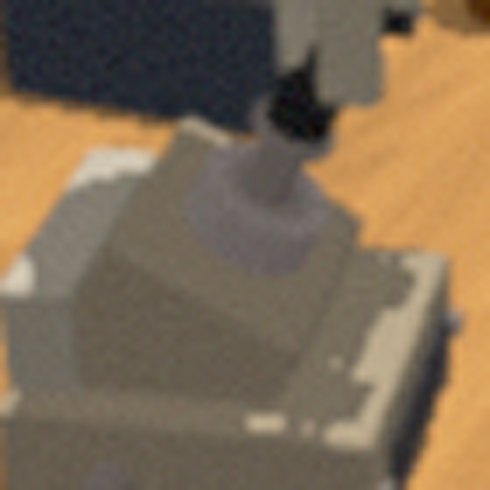

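The pull force has dropped to zero at 26 mm, and the flange now stands clear of the barrel. I try a short straight pull.

Emit:
apply_moves(rows=[[[-0.0005, -0.0009, 0], 0], [[-0.001, -0.0017, 0], 0], [[-0.0015, -0.0026, 0], 0], [[-0.002, -0.0035, 0], 0], [[-0.002, -0.0035, 0], 0]])

```text
time_s: 15.9
tcp_pos: [0.6124, 0.0071, 0.2518]
eef_rot: [-89.9, -0.0, 11.2]
contact_force: [5.1, 4.5, -12.5]
gripper_width: 0.0473
```

```bash
python3 st.py
```

```text
t 15.9 tcp [0.6124 0.0071 0.2518] rot [-89.9  -0.   11.2] F [  5.1   4.5 -12.5] pull N 13.8 M [ 2.18 -1.43  0.14] w 0.047275333590284706
```

Still gripping (13.8 N), so back to twisting.

Emit:
apply_moves(rows=[[[0, 0, 0], 6], [[0, 0, 0], 10], [[0, 0, 0], 5], [[0, 0, 0], 0], [[0, 0, 0], -6], [[0, 0, 0], -10], [[0, 0, 0], -5], [[0, 0, 0], 0], [[0, 0, 0], 6], [[0, 0, 0], 10], [[0, 0, 0], 5], [[0, 0, 0], 0]])

```text
time_s: 17.4
tcp_pos: [0.6122, 0.0054, 0.2536]
eef_rot: [-90.1, 0.0, 11.4]
contact_force: [1.9, -6.7, -3.6]
gripper_width: 0.046
```

```bash
python3 st.py;python3 -c "
from h import *
s,c,d=look('w9')
cv2.imwrite('pics/w9b.png',cv2.resize(d['pixels'][155:235,240:320],None,fx=7,fy=7,interpolation=2))"
```

```text
t 17.4 tcp [0.6122 0.0054 0.2536] rot [-90.1   0.   11.4] F [ 1.9 -6.7 -3.6] pull N 3.4 M [-2.83 -0.71 -0.54] w 0.045991292374477924
```

View pics/w9b.png

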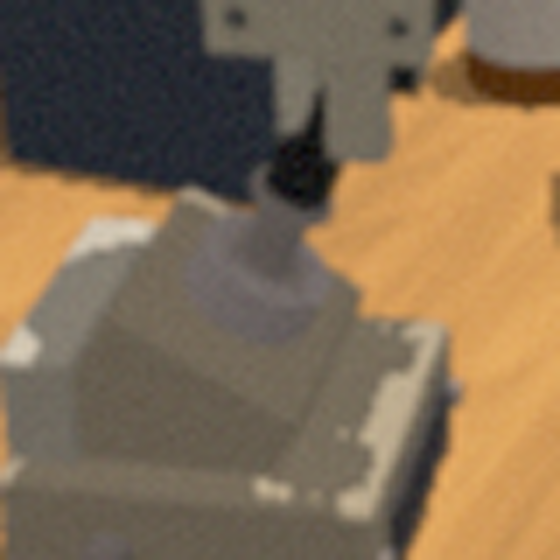

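View pics/w9.png

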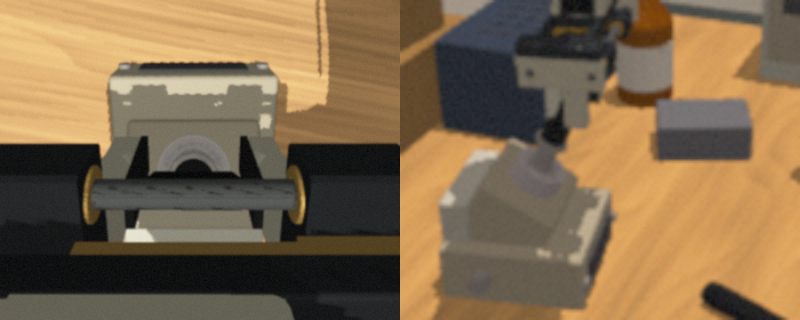

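```bash
cat > meas.py <<'E'
from h import *
from plant import *
import sys
c=capture("scene");n=sys.argv[1]
cv2.imwrite(f"pics/{n}.png",cv2.resize(c["pixels"][180:280,265:355],None,fx=6,fy=6,interpolation=2))
np.savez(n+"0.npz",**c)
E
python3 meas.py s9; python3 - <<'E'
import cv2,numpy as np
from h import *
a=cv2.resize(load("scene")["pixels"][180:280,265:355],None,fx=4.4,fy=4.4,interpolation=2)
b=cv2.resize(load("s9")["pixels"][180:280,265:355],None,fx=4.4,fy=4.4,interpolation=2)
cv2.imwrite("pics/s9c.png",np.hstack([a,b]))
E
```

```text
(no output)
```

View pics/s9c.png

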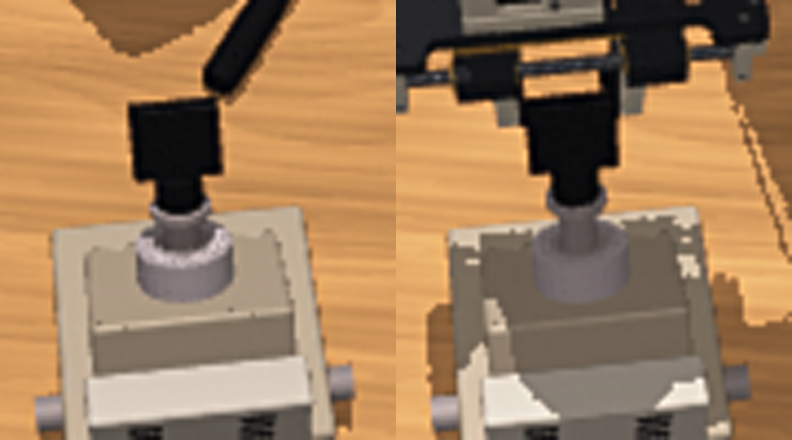

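```bash
python3 - <<'E'
from h import *
t=np.radians(11);h=np.array([np.cos(t),np.sin(t),0]);zz=-.5*h+[0,0,.866];yy=np.array([-h[1],h[0],0]);xx=np.cross(yy,zz)
c0=np.array([.6235,.006,.1815])
for n in("scene","s9"):
    c=load(n);P=cloud(c,285,330,195,255);g=c["pixels"][195:255,285:330].max(-1)
    Q=P-c0;X,Y,Z=[1e3*Q@k for k in(xx,yy,zz)]
    m=(abs(Y)<30)&(abs(X)<30)&(Z<30)&(Z>-110)
    print(n)
    for lo in range(-80,26,4):
        k=m&(Z>=lo)&(Z<lo+4)
        if k.sum()>3: print(lo,k.sum(),"X %.1f Y %.1f..%.1f g %d"%(np.median(X[k]),Y[k].min(),Y[k].max(),np.median(g[k])))
E
```

```text
scene
-80 34 X 24.0 Y -25.7..24.6 g 128
-76 34 X 22.5 Y -25.5..25.0 g 122
-72 31 X 23.2 Y -25.3..25.0 g 126
-68 131 X 11.1 Y -25.1..25.2 g 169
-64 41 X 8.0 Y -19.9..26.3 g 93
-60 11 X 6.6 Y -9.8..9.4 g 78
-56 14 X 8.7 Y -9.6..9.7 g 82
-48 11 X 14.6 Y -16.2..14.8 g 101
-44 38 X 11.8 Y -16.0..15.7 g 119
-40 20 X 11.1 Y -12.9..12.8 g 25
-36 15 X 12.0 Y -12.8..10.7 g 10
-32 14 X 10.9 Y -12.5..10.8 g 12
-28 20 X 11.5 Y -10.1..11.2 g 13
-24 31 X 6.9 Y -21.6..23.6 g 15
-20 32 X 7.4 Y -23.8..21.4 g 13
-16 31 X 7.3 Y -21.0..23.7 g 13
-12 32 X 7.1 Y -23.2..23.9 g 13
-8 25 X 7.6 Y -22.7..21.9 g 14
-4 34 X 7.8 Y -22.5..22.2 g 13
0 29 X 7.4 Y -22.1..22.4 g 13
4 34 X 7.1 Y -24.0..22.5 g 13
8 32 X 6.7 Y -23.8..22.8 g 14
12 30 X 7.1 Y -21.3..23.2 g 13
16 70 X 4.2 Y -23.5..23.7 g 22
20 7 X 4.2 Y -20.5..14.6 g 18
s9
-80 30 X 23.1 Y -23.8..24.7 g 116
-76 31 X 24.4 Y -25.7..24.5 g 113
-72 32 X 22.3 Y -25.3..25.0 g 113
-68 133 X 10.5 Y -25.1..26.4 g 109
-64 34 X 8.3 Y -24.2..23.9 g 103
-60 12 X 11.2 Y -9.8..9.0 g 90
-56 12 X 10.3 Y -9.7..9.5 g 87
-52 12 X 11.2 Y -9.4..9.6 g 89
-48 13 X 12.2 Y -7.0..9.9 g 91
-40 14 X 19.8 Y -15.9..12.1 g 95
-36 38 X 16.9 Y -15.7..15.6 g 93
-32 19 X 12.9 Y -15.5..16.0 g 19
-28 15 X 16.7 Y -12.7..10.8 g 12
-24 16 X 18.1 Y -12.3..11.2 g 12
-20 19 X 17.5 Y -12.1..11.2 g 13
-16 23 X 14.3 Y -21.3..20.8 g 13
-12 33 X 14.8 Y -23.4..23.3 g 13
-8 30 X 14.6 Y -23.2..23.4 g 13
-4 29 X 15.6 Y -22.8..23.7 g 13
0 34 X 15.8 Y -22.6..23.8 g 13
4 29 X 16.1 Y -22.2..24.0 g 13
8 32 X 16.8 Y -28.2..25.5 g 13
12 35 X 16.9 Y -28.0..30.0 g 13
16 36 X 17.1 Y -27.8..27.9 g 13
20 37 X 18.0 Y -29.9..27.8 g 13
24 71 X 15.4 Y -29.7..28.4 g 14
```

The scene depth shows the probe is only about 8 mm out; the pads crept up the wing for the rest. I open, measure and regrip at full force with a smaller twist.

Emit:
apply_moves(rows=[[[0, 0, 0], 0], [[0, 0, 0], 0], [[0, 0, 0], 0]], gripper=0.85)

```text
time_s: 17.92
tcp_pos: [0.6125, 0.0061, 0.2535]
eef_rot: [-90.0, -0.0, 11.0]
contact_force: [-0.1, -0.4, 0.0]
gripper_width: 0.0704
```

```bash
cat > prof.py <<'E'
from h import *
import sys
from plant import *
n=sys.argv[1]
c=capture("scene");np.savez(n+"0.npz",**c)
cv2.imwrite(f"pics/{n}.png",cv2.resize(c["pixels"][180:280,265:355],None,fx=6,fy=6,interpolation=2))
t=np.radians(11);h=np.array([np.cos(t),np.sin(t),0]);zz=-.5*h+[0,0,.866];yy=np.array([-h[1],h[0],0]);xx=np.cross(yy,zz)
c0=np.array([.6235,.006,.1815])
P=cloud(c,285,330,190,255);g=c["pixels"][190:255,285:330].max(-1)
Q=P-c0;X,Y,Z=[1e3*Q@k for k in(xx,yy,zz)]
m=(abs(Y)<30)&(abs(X)<30)&(Z<60)&(Z>-72)
for lo in range(-68,60,4):
    k=m&(Z>=lo)&(Z<lo+4)
    if k.sum()>3: print(lo,k.sum(),"X %.1f Y %.1f..%.1f g %d"%(np.median(X[k]),Y[k].min(),Y[k].max(),np.median(g[k])))
E
python3 prof.py s10; python3 st.py
```

```text
-68 131 X 9.1 Y -24.9..26.5 g 109
-64 41 X 10.9 Y -24.4..24.3 g 107
-60 10 X 11.7 Y -7.7..9.1 g 92
-56 11 X 11.3 Y -7.5..9.3 g 90
-52 12 X 10.9 Y -7.1..9.4 g 90
-48 11 X 10.6 Y -9.0..9.7 g 91
-40 17 X 17.7 Y -13.5..17.6 g 96
-36 28 X 15.2 Y -15.2..17.6 g 93
-32 25 X 14.6 Y -15.5..15.6 g 35
-28 17 X 15.1 Y -10.4..13.1 g 11
-24 16 X 15.5 Y -10.0..13.7 g 12
-20 15 X 15.8 Y -9.9..13.9 g 13
-16 26 X 13.8 Y -7.7..23.2 g 13
-12 33 X 12.4 Y -21.1..23.4 g 12
-8 29 X 12.9 Y -22.5..23.7 g 13
-4 28 X 13.4 Y -22.3..24.0 g 13
0 27 X 14.3 Y -20.3..21.7 g 13
4 31 X 13.5 Y -22.2..24.3 g 13
8 35 X 14.2 Y -22.0..24.5 g 13
12 33 X 14.6 Y -21.6..24.4 g 12
16 31 X 14.8 Y -21.4..24.7 g 13
20 29 X 15.3 Y -21.0..25.3 g 13
24 55 X 14.5 Y -20.8..25.8 g 14
28 30 X 10.8 Y -20.4..23.6 g 13
t 17.975 tcp [0.6124 0.0061 0.2534] rot [-90.  -0.  11.] F [ 0.3 -0.1  0.3] pull N -0.1 M [-0.01 -0.03 -0.02] w 0.0722930340944819
```

View pics/s10.png

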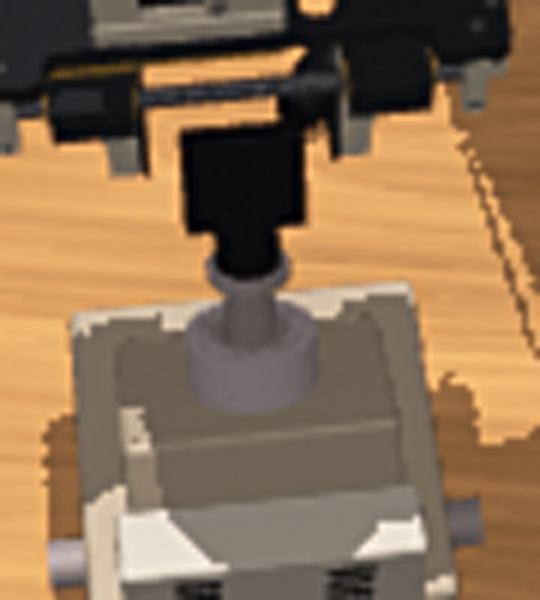

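Emit:
apply_moves(rows=[[[0.0075, 0.009, -0.0004], 0], [[0.0145, 0.0185, -0.0008], 0], [[0.0145, 0.0185, -0.0008], 0]])

```text
time_s: 18.35
tcp_pos: [0.6267, 0.0078, 0.2329]
eef_rot: [-90.0, 0.2, 11.0]
contact_force: [0.3, 1.1, 0.1]
gripper_width: 0.0745
```

Emit:
apply_moves(rows=[[[0, 0, 0], 0], [[0, 0, 0], 0], [[0, 0, 0], 0], [[0, 0, 0], 0], [[0, 0, 0], 0]], gripper=0, grip_force=60)

```text
time_s: 18.98
tcp_pos: [0.6267, 0.0079, 0.2349]
eef_rot: [-90.0, -0.0, 11.0]
contact_force: [-0.2, 0.3, 0.9]
gripper_width: 0.0474
```

Emit:
apply_moves(rows=[[[-0.0007, -0.0012, 0], 4], [[-0.0015, -0.0026, 0], 0], [[-0.0015, -0.0026, 0], -5], [[-0.0015, -0.0026, 0], 0], [[-0.0015, -0.0026, 0], 5], [[-0.0015, -0.0026, 0], 0], [[-0.0015, -0.0026, 0], -5], [[-0.0015, -0.0026, 0], 0]])

```text
time_s: 19.98
tcp_pos: [0.6252, 0.008, 0.2371]
eef_rot: [-89.9, -0.0, 11.0]
contact_force: [-3.1, 8.2, 2.7]
gripper_width: 0.0475
```

```bash
python3 st.py; python3 prof.py s11
```

```text
t 19.975 tcp [0.6252 0.008  0.2371] rot [-89.9  -0.   11. ] F [-3.1  8.2  2.7] pull N -3.1 M [4.   1.22 0.42] w 0.04751650117994224
-68 134 X 9.6 Y -25.1..26.0 g 108
-64 38 X 7.8 Y -22.1..26.2 g 109
-60 10 X 9.9 Y -7.6..9.2 g 92
-56 13 X 10.6 Y -7.5..9.4 g 91
-52 11 X 12.1 Y -7.1..9.7 g 92
-48 15 X 10.2 Y -9.0..9.7 g 93
-44 7 X 12.7 Y -6.6..9.8 g 93
-40 5 X 17.8 Y -4.5..12.4 g 99
-36 15 X 16.3 Y -15.3..14.9 g 98
-32 38 X 14.4 Y -15.2..16.3 g 93
-28 17 X 14.8 Y -13.0..13.5 g 10
-24 16 X 15.4 Y -12.1..13.7 g 11
-20 18 X 15.3 Y -11.8..11.2 g 13
-16 18 X 13.1 Y -25.4..11.6 g 13
-12 30 X 12.2 Y -27.6..26.4 g 14
-8 35 X 12.6 Y -29.9..28.6 g 13
-4 40 X 12.9 Y -27.2..28.7 g 13
0 33 X 12.3 Y -29.5..28.8 g 14
4 42 X 13.7 Y -29.1..29.3 g 13
8 33 X 14.1 Y -26.6..26.6 g 13
12 36 X 14.5 Y -26.4..28.9 g 13
16 32 X 14.6 Y -26.2..26.6 g 13
20 7 X 18.0 Y -23.8..28.7 g 19
28 54 X 8.7 Y -22.5..24.1 g 15
32 11 X 12.0 Y -24.8..28.4 g 45
```

View pics/s11.png

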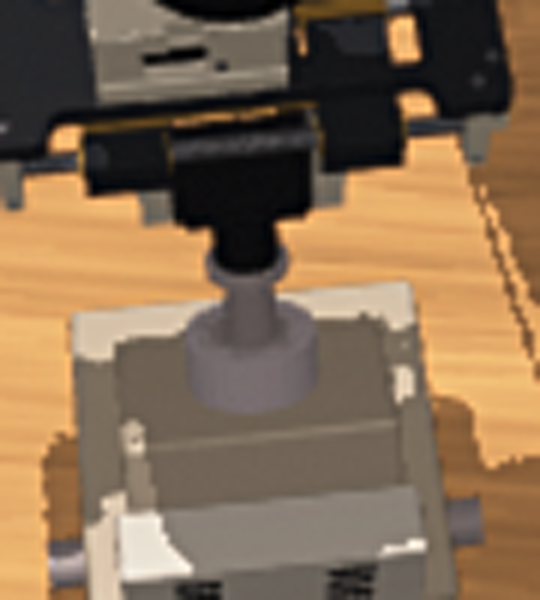

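The probe advances again with ±5° of twist and no pad slip, so I continue.

Emit:
apply_moves(rows=[[[-0.001, -0.0017, 0], 5], [[-0.0015, -0.0026, 0], 0], [[-0.0015, -0.0026, 0], -5], [[-0.0015, -0.0026, 0], 0], [[-0.0015, -0.0026, 0], 5], [[-0.002, -0.0035, 0], 0], [[-0.002, -0.0035, 0], -5], [[-0.002, -0.0035, 0], 0], [[-0.002, -0.0035, 0], 5], [[-0.0025, -0.0043, 0], 0], [[-0.0025, -0.0043, 0], -5], [[-0.0025, -0.0043, 0], 0], [[-0.0025, -0.0043, 0], 5], [[-0.003, -0.0052, 0], 0], [[-0.003, -0.0052, 0], -5], [[-0.003, -0.0052, 0], 0]])

```text
time_s: 22.02
tcp_pos: [0.6222, 0.0065, 0.2428]
eef_rot: [-90.0, -0.0, 10.9]
contact_force: [-2.8, 2.3, 4.0]
gripper_width: 0.0477
```

```bash
python3 st.py; python3 prof.py s12
```

```text
t 22.025 tcp [0.6222 0.0065 0.2428] rot [-90.   -0.   10.9] F [-2.8  2.3  4. ] pull N -4.6 M [1.31 0.92 0.05] w 0.04770647910701824
-68 127 X 10.1 Y -25.1..26.6 g 109
-64 46 X 8.0 Y -24.7..25.7 g 105
-60 11 X 9.0 Y -9.8..9.6 g 88
-56 10 X 10.1 Y -9.6..6.8 g 91
-52 12 X 10.0 Y -9.3..7.2 g 91
-48 10 X 11.9 Y -9.1..7.4 g 92
-44 12 X 10.9 Y -8.9..7.7 g 92
-40 12 X 10.4 Y -8.7..7.9 g 91
-36 6 X 12.8 Y -4.0..8.1 g 93
-32 7 X 16.1 Y -15.2..10.3 g 102
-28 30 X 16.7 Y -16.6..15.9 g 98
-24 26 X 12.5 Y -16.9..16.0 g 85
-20 15 X 15.3 Y -12.1..11.4 g 11
-16 17 X 15.2 Y -11.7..12.0 g 12
-12 18 X 15.3 Y -11.6..12.0 g 12
-8 26 X 13.6 Y -24.8..29.2 g 13
-4 38 X 12.2 Y -29.5..26.9 g 13
0 36 X 12.5 Y -29.3..29.0 g 13
4 31 X 13.2 Y -29.1..29.0 g 13
8 40 X 13.7 Y -28.9..29.4 g 13
12 38 X 13.5 Y -26.2..26.7 g 13
16 37 X 14.4 Y -26.0..29.2 g 13
20 32 X 14.8 Y -25.8..29.0 g 12
24 31 X 14.8 Y -25.6..29.1 g 14
32 13 X 9.0 Y -15.1..26.8 g 13
36 46 X 10.1 Y -26.6..26.0 g 22
40 7 X 15.5 Y -26.2..27.3 g 35
```

Emit:
apply_moves(rows=[[[-0.001, -0.0017, 0], 5], [[-0.0015, -0.0026, 0], 0], [[-0.0015, -0.0026, 0], -5], [[-0.002, -0.0035, 0], 0], [[-0.002, -0.0035, 0], 5], [[-0.0025, -0.0043, 0], 0], [[-0.0025, -0.0043, 0], -5], [[-0.003, -0.0052, 0], 0], [[-0.003, -0.0052, 0], 5], [[-0.0035, -0.006, 0], 0], [[-0.0035, -0.006, 0], -5], [[-0.004, -0.0069, 0], 0], [[-0.004, -0.0069, 0], 0]])

```text
time_s: 23.7
tcp_pos: [0.6181, 0.0062, 0.249]
eef_rot: [-90.0, 0.0, 11.0]
contact_force: [-0.6, -0.4, -1.5]
gripper_width: 0.0478
```

```bash
python3 st.py; python3 prof.py s13
```

```text
t 23.7 tcp [0.6181 0.0062 0.249 ] rot [-90.   0.  11.] F [-0.6 -0.4 -1.5] pull N 1.0 M [-0.05  0.05 -0.03] w 0.0478243349531395
-68 137 X 8.8 Y -24.9..26.0 g 110
-64 32 X 8.1 Y -21.3..26.2 g 100
-60 13 X 8.6 Y -9.7..9.4 g 90
-56 12 X 7.9 Y -9.6..9.6 g 89
-52 14 X 8.1 Y -9.2..10.0 g 91
-48 11 X 9.6 Y -9.1..7.7 g 93
-44 9 X 9.5 Y -8.8..5.1 g 92
-40 12 X 9.6 Y -8.5..7.9 g 92
-36 12 X 9.8 Y -8.4..8.3 g 90
-32 10 X 10.5 Y -5.8..8.4 g 92
-28 6 X 14.1 Y -8.0..3.5 g 92
-24 11 X 16.8 Y -14.7..16.1 g 101
-20 25 X 15.2 Y -16.3..16.7 g 95
-16 33 X 12.8 Y -16.1..15.0 g 39
-12 14 X 12.9 Y -11.6..12.0 g 10
-8 15 X 16.5 Y -11.2..12.2 g 13
-4 19 X 16.0 Y -11.0..12.6 g 11
0 32 X 11.8 Y -26.5..29.6 g 14
4 27 X 11.1 Y -28.9..27.2 g 13
8 43 X 12.4 Y -28.7..29.3 g 13
12 35 X 12.0 Y -28.4..29.5 g 13
16 43 X 12.9 Y -28.0..29.8 g 13
20 33 X 13.1 Y -25.6..27.5 g 13
24 39 X 13.9 Y -25.4..29.4 g 13
28 32 X 13.5 Y -25.2..29.5 g 12
32 30 X 15.4 Y -25.0..29.5 g 14
36 4 X 25.1 Y -24.6..29.4 g 30
40 18 X 8.1 Y -16.8..24.1 g 14
44 37 X 8.3 Y -26.0..26.5 g 27
48 4 X 10.9 Y 24.5..27.0 g 32
```

View pics/s13.png

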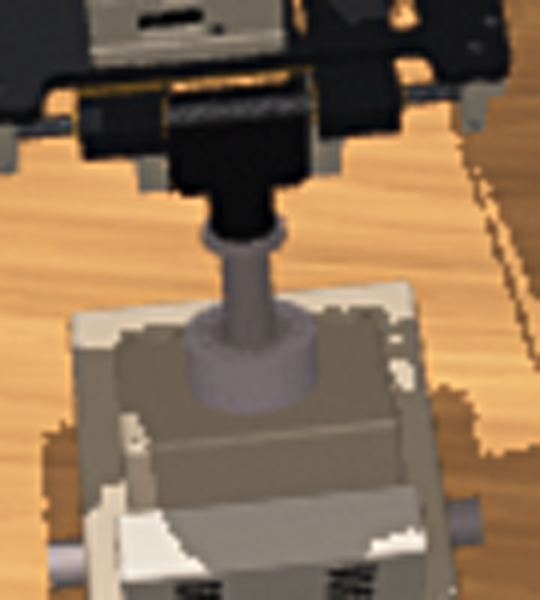

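The force and moment are both near zero at about 28 mm out, so the grip has let go. I test it with a small straight pull.

Emit:
apply_moves(rows=[[[-0.001, -0.0017, 0], 0], [[-0.002, -0.0035, 0], 0], [[-0.002, -0.0035, 0], 0]])

```text
time_s: 24.12
tcp_pos: [0.6164, 0.0059, 0.2532]
eef_rot: [-90.0, -0.0, 11.0]
contact_force: [0.1, -0.2, -1.8]
gripper_width: 0.0474
```

```bash
python3 st.py
```

```text
t 24.125 tcp [0.6164 0.0059 0.2532] rot [-90.  -0.  11.] F [ 0.1 -0.2 -1.8] pull N 1.6 M [-0.07  0.06 -0.03] w 0.047425128082403074
```

Emit:
apply_moves(rows=[[[-0.002, -0.0035, 0], 0], [[-0.004, -0.007, 0], 0], [[-0.006, -0.0104, 0], 0], [[-0.006, -0.0104, 0], 0]])

```text
time_s: 24.62
tcp_pos: [0.6105, 0.0047, 0.2638]
eef_rot: [-90.0, -0.0, 11.0]
contact_force: [0.1, -0.0, -1.2]
gripper_width: 0.0477
```

```bash
python3 st.py; python3 meas.py s14
```

```text
t 24.625 tcp [0.6105 0.0047 0.2638] rot [-90.  -0.  11.] F [ 0.1 -0.  -1.2] pull N 1.1 M [-0.02  0.01 -0.04] w 0.047671095757021456
```

View pics/s14.png

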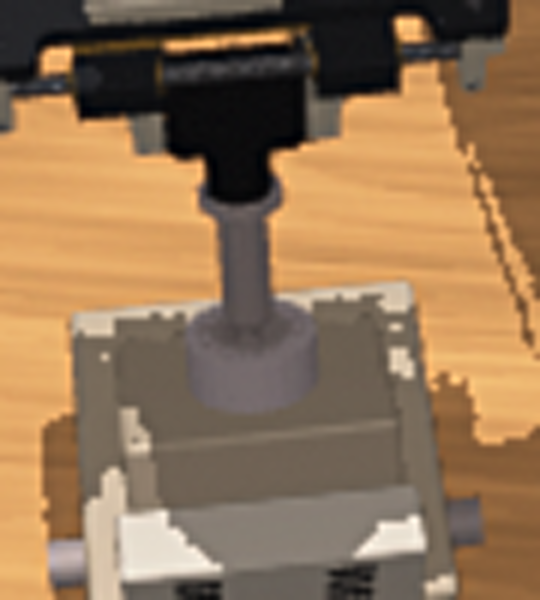

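Emit:
apply_moves(rows=[[[-0.003, -0.0055, 0], 0], [[-0.006, -0.011, 0], 0], [[-0.009, -0.016, 0], 0], [[-0.013, -0.023, 0], 0], [[-0.018, -0.032, 0], 0], [[-0.025, -0.045, 0], 0], [[-0.025, -0.065, 0], 0], [[-0.025, -0.09, 0], 0], [[-0.025, -0.1, 0], 0], [[-0.025, -0.1, 0], 0]])

```text
time_s: 25.92
tcp_pos: [0.5859, -0.0, 0.3639]
eef_rot: [-90.0, -0.1, 11.0]
contact_force: [-0.3, 0.4, -3.1]
gripper_width: 0.0476
```

```bash
python3 st.py; python3 - <<'E'
from h import *
from plant import *
c=capture("scene");d=capture("side")
cv2.imwrite("pics/a15.png",np.hstack([cv2.resize(c["pixels"][110:310,200:400],(400,400)),cv2.resize(d["pixels"][60:260,210:410],(400,400))]))
np.savez("a150.npz",**c);np.savez("b150.npz",**d)
E
```

```text
t 25.925 tcp [ 0.5859 -0.      0.3639] rot [-90.   -0.1  11. ] F [-0.3  0.4 -3.1] pull N 2.5 M [-0.01 -0.02 -0.04] w 0.04760450776779231
```

View pics/a15.png

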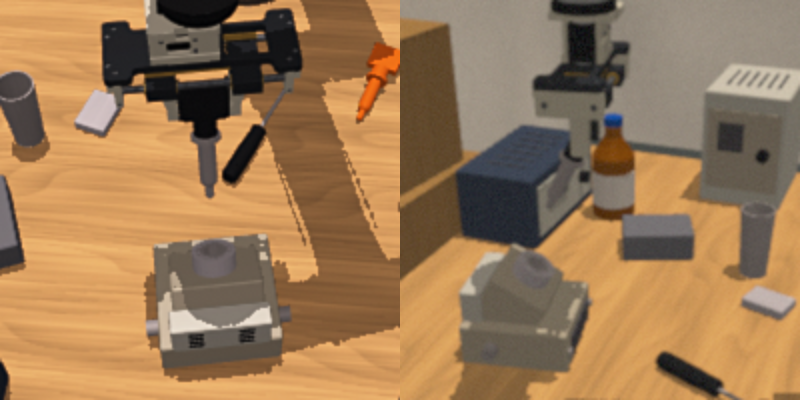

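The probe is out, with its tip at scene (305,207). I locate the tip and the lean relative to the TCP.

```bash
python3 - <<'E'
from h import *
from plant import *
s=get_state();c=load("a15")
P=cloud(c,285,325,155,215);g=c["pixels"][155:215,285:325].max(-1)
tcp=s["tcp_pos"]
m=(P[...,2]>.14)&(P[...,2]<.33)&(abs(P[...,0]-tcp[0])<.1)
for r in range(60):
    k=m[r]
    if k.sum()>1:
        Q=P[r][k];print(155+r,k.sum(),Q.mean(0).round(4),g[r][k].mean().astype(int))
E
```

```text
157 5 [0.5845 0.005  0.3295] 11
158 9 [0.5859 0.0127 0.3286] 12
159 23 [0.5885 0.0077 0.328 ] 24
160 30 [0.5893 0.0086 0.3258] 31
161 32 [0.5911 0.0067 0.3245] 31
162 33 [0.5916 0.0056 0.3216] 35
163 36 [0.5928 0.0025 0.3194] 40
164 36 [0.5939 0.0025 0.3174] 39
165 36 [0.5944 0.0025 0.3146] 40
166 36 [0.595  0.0025 0.312 ] 39
167 35 [0.5959 0.002  0.3097] 45
168 30 [ 0.5985 -0.0037  0.3089] 31
169 28 [ 0.5994 -0.0059  0.3063] 42
170 20 [ 0.6006 -0.0086  0.3041] 42
171 13 [0.6021 0.0018 0.3037] 30
172 12 [0.6043 0.0031 0.3032] 22
173 12 [0.6054 0.0032 0.3011] 23
174 12 [0.6066 0.0032 0.2992] 17
175 14 [0.6057 0.003  0.2945] 30
176 14 [0.6071 0.0031 0.2928] 22
177 16 [0.6091 0.0033 0.2918] 40
178 16 [0.6104 0.0034 0.29  ] 51
179 15 [0.613  0.0025 0.2897] 81
180 14 [0.6152 0.0038 0.2892] 97
181 11 [0.6178 0.003  0.289 ] 97
182 9 [0.6161 0.0049 0.2833] 92
183 9 [0.6143 0.0045 0.2773] 86
184 9 [0.6152 0.0045 0.2748] 85
185 9 [0.6163 0.0046 0.2727] 85
186 9 [0.6172 0.0046 0.2701] 86
187 9 [0.6185 0.0047 0.2683] 85
188 9 [0.6194 0.0047 0.2658] 86
189 9 [0.6206 0.0048 0.2637] 89
190 9 [0.6219 0.0048 0.2617] 88
191 9 [0.6228 0.0049 0.2592] 91
192 9 [0.6245 0.005  0.2577] 92
193 9 [0.6248 0.0072 0.2547] 92
194 9 [0.626  0.0073 0.2526] 91
195 9 [0.6267 0.0072 0.2497] 89
196 9 [0.6282 0.0073 0.248 ] 88
197 9 [0.6291 0.0074 0.2453] 87
198 9 [0.6309 0.0075 0.244 ] 88
199 9 [0.6315 0.0075 0.2411] 89
200 9 [0.6327 0.0076 0.2389] 90
201 7 [0.6342 0.0077 0.2371] 82
202 5 [0.6352 0.0077 0.2346] 76
203 4 [0.6337 0.0085 0.2286] 79
204 4 [0.6345 0.0085 0.2257] 86
205 4 [0.636  0.0086 0.2239] 87
206 4 [0.6362 0.0086 0.22  ] 83
207 4 [0.6384 0.0088 0.2194] 82
208 4 [0.6388 0.0087 0.2158] 122
```

Emit:
apply_moves(rows=[[[-0.004, 0, 0.015], 0], [[-0.01, 0, 0.04], 0], [[-0.018, 0, 0.075], 0], [[-0.027, 0, 0.11], 0], [[-0.036, 0, 0.15], 0], [[-0.045, 0, 0.19], 0], [[-0.055, 0, 0.23], 0], [[-0.063, 0, 0.265], 0], [[-0.07, 0, 0.29], 0], [[-0.074, 0, 0.309], 0], [[-0.074, 0, 0.309], 0], [[-0.074, 0, 0.309], 0]])

```text
time_s: 27.52
tcp_pos: [0.4544, 0.2889, 0.363]
eef_rot: [-90.0, 0.0, 11.0]
contact_force: [-0.1, -0.5, -1.7]
gripper_width: 0.0476
```

```bash
python3 st.py; python3 - <<'E'
from h import *
from plant import *
c=capture("scene");d=capture("side")
cv2.imwrite("pics/a16.png",np.hstack([cv2.resize(c["pixels"][90:250,340:500],(400,400)),cv2.resize(d["pixels"][130:350,200:420],(400,400))]))
np.savez("a160.npz",**c);np.savez("b160.npz",**d)
E
```

```text
t 27.525 tcp [0.4544 0.2889 0.363 ] rot [-90.   0.  11.] F [-0.1 -0.5 -1.7] pull N 1.4 M [-0.03 -0.03  0.  ] w 0.04761161555363179
```

View pics/a16.png

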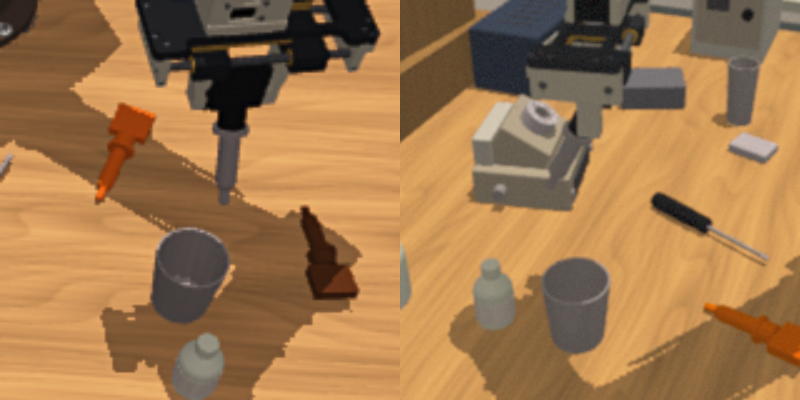

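```bash
python3 - <<'E'
from h import *
from plant import *
s=get_state();c=load("a16");tcp=s["tcp_pos"]
P=cloud(c,415,450,130,180)
m=(P[...,2]>.15)&(P[...,2]<.33)&(abs(P[...,0]-tcp[0])<.1)
for r in range(8,50,2):
    k=m[r]
    if k.sum()>1:
        Q=P[r][k];print(130+r,k.sum(),Q.mean(0).round(4),(Q.mean(0)-tcp).round(4))
P=cloud(c,395,440,175,225);m=(P[...,2]>.078)&(P[...,2]<.095);Q=P[m]
print(cv2.minEnclosingCircle(Q[:,:2].astype(np.float32)))
E
```

```text
138 11 [0.476  0.288  0.2962] [ 0.0214 -0.0006 -0.067 ]
140 15 [0.4765 0.2893 0.2901] [ 0.0218  0.0007 -0.0731]
142 15 [0.4808 0.2895 0.2881] [ 0.0262  0.0009 -0.0751]
144 10 [0.486  0.2905 0.2871] [ 0.0314  0.0019 -0.0761]
146 9 [0.4823 0.2897 0.276 ] [ 0.0277  0.0011 -0.0872]
148 9 [0.484  0.2907 0.271 ] [ 0.0294  0.0021 -0.0922]
150 9 [0.487  0.2912 0.2674] [ 0.0324  0.0026 -0.0958]
152 9 [0.489  0.2921 0.2626] [ 0.0343  0.0035 -0.1006]
154 8 [0.4913 0.2918 0.2581] [ 0.0367  0.0032 -0.1051]
156 8 [0.4936 0.2926 0.2536] [ 0.039   0.004  -0.1095]
158 9 [0.4957 0.2923 0.2489] [ 0.0411  0.0037 -0.1143]
160 9 [0.4982 0.2931 0.2446] [ 0.0436  0.0045 -0.1186]
162 9 [0.5001 0.294  0.2395] [ 0.0455  0.0054 -0.1237]
164 7 [0.5018 0.295  0.2342] [ 0.0472  0.0064 -0.129 ]
166 4 [0.5017 0.2955 0.2265] [ 0.0471  0.0069 -0.1367]
168 4 [0.5041 0.2963 0.222 ] [ 0.0495  0.0077 -0.1412]
170 4 [0.5064 0.2972 0.2171] [ 0.0517  0.0086 -0.146 ]
((0.5104580521583557, 0.2954336106777191), 0.06970041245222092)
```

Emit:
apply_moves(rows=[[[0, 0.03, 0], 0], [[0, 0.06, 0], 0], [[0, 0.09, 0], 0], [[0, 0.115, 0], 0], [[0, 0.135, 0], 0], [[0, 0.15, 0], 0], [[0, 0.16, 0], 0], [[0, 0.16, 0], 0]])

```text
time_s: 28.62
tcp_pos: [0.4544, 0.2889, 0.2029]
eef_rot: [-90.0, 0.0, 11.0]
contact_force: [0.0, 0.7, -2.1]
gripper_width: 0.0472
```

```bash
cat > v.py <<'E'
from h import *
from plant import *
import sys
c=capture("scene");d=capture("side");n=sys.argv[1]
cv2.imwrite(f"pics/{n}.png",np.hstack([cv2.resize(c["pixels"][120:240,350:470],(400,400)),cv2.resize(d["pixels"][200:350,220:370],(400,400))]))
np.savez(n+"a0.npz",**c);np.savez(n+"b0.npz",**d)
E
python3 st.py; python3 v.py a17
```

```text
t 28.625 tcp [0.4544 0.2889 0.2029] rot [-90.   0.  11.] F [ 0.   0.7 -2.1] pull N 1.9 M [-0.01  0.05  0.03] w 0.047214695801885295
```

View pics/a17.png

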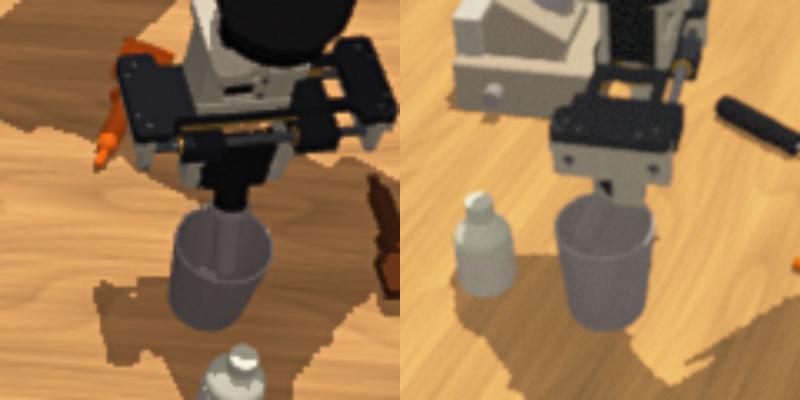

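The probe is inside the beaker without touching it. I lower further, watching the force.

Emit:
apply_moves(rows=[[[0, 0.01, 0], 0], [[0, 0.02, 0], 0], [[0, 0.028, 0], 0], [[0, 0.034, 0], 0], [[0, 0.038, 0], 0], [[0, 0.038, 0], 0], [[0, 0.038, 0], 0]])

```text
time_s: 29.6
tcp_pos: [0.4546, 0.2893, 0.1655]
eef_rot: [-90.0, -0.0, 11.0]
contact_force: [-0.2, -0.2, -2.1]
gripper_width: 0.0477
```

```bash
python3 st.py; python3 v.py a18
```

```text
t 29.6 tcp [0.4546 0.2893 0.1655] rot [-90.  -0.  11.] F [-0.2 -0.2 -2.1] pull N 1.7 M [0.01 0.05 0.01] w 0.04765693171529241
```

View pics/a18.png

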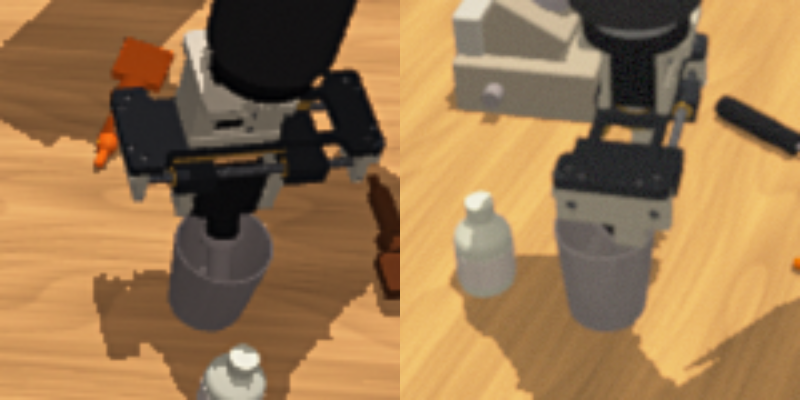

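Emit:
apply_moves(rows=[[[0, 0.003, 0], 0], [[0, 0.006, 0], 0], [[0, 0.008, 0], 0], [[0, 0.008, 0], 0]])

```text
time_s: 30.2
tcp_pos: [0.4544, 0.2891, 0.1574]
eef_rot: [-90.0, 0.0, 11.0]
contact_force: [-1.4, -0.7, 1.9]
gripper_width: 0.0479
```

```bash
python3 st.py
```

```text
t 30.2 tcp [0.4544 0.2891 0.1574] rot [-90.   0.  11.] F [-1.4 -0.7  1.9] pull N -2.4 M [-0.31  0.57 -0.04] w 0.04794231583173578
```

The force rose by about 4 N, so the tip is touching down. I release.

Emit:
apply_moves(rows=[[[0, 0, 0], 0], [[0, 0, 0], 0], [[0, 0, 0], 0], [[0, 0, 0], 0], [[0, 0, 0], 0], [[0, 0, 0], 0]], gripper=0.95, grip_force=20)

```text
time_s: 30.95
tcp_pos: [0.4544, 0.2892, 0.1573]
eef_rot: [-90.0, -0.0, 11.0]
contact_force: [-0.6, 0.1, -0.2]
gripper_width: 0.0831
```

```bash
python3 st.py; python3 v.py a19
```

```text
t 30.95 tcp [0.4544 0.2892 0.1573] rot [-90.  -0.  11.] F [-0.6  0.1 -0.2] pull N -0.1 M [-0.01  0.06 -0.  ] w 0.0831043806253521
```

View pics/a19.png

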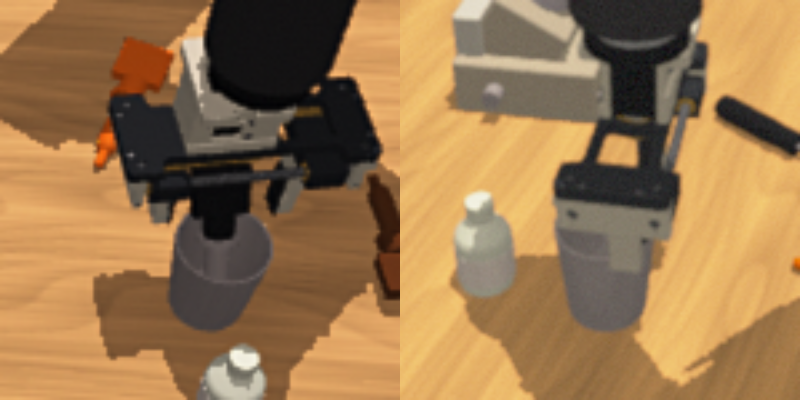

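Emit:
apply_moves(rows=[[[0, -0.01, 0], 0], [[0, -0.03, 0], 0], [[0, -0.07, 0], 0], [[0, -0.12, 0], 0], [[0, -0.17, 0], 0], [[0, -0.21, 0], 0], [[-0.03, -0.21, -0.05], 0], [[-0.04, -0.21, -0.11], 0], [[-0.04, -0.21, -0.16], 0], [[-0.04, -0.21, -0.2], 0], [[-0.04, -0.21, -0.2], 0], [[-0.04, -0.21, -0.2], 0]])

```text
time_s: 32.55
tcp_pos: [0.4532, 0.0852, 0.3678]
eef_rot: [-90.0, -0.0, 10.9]
contact_force: [-0.1, 0.3, 0.6]
gripper_width: 0.0833
```

```bash
python3 st.py; python3 v.py a20;  python3 - <<'E'
from h import *
for n in("scene","a20a"):
    c=load(n)
    P=cloud(c,380,450,150,225);z=c["z_map"][150:225,380:450]
    m=(z>0)&(P[...,2]>.08)&(P[...,2]<.089)&(np.hypot(P[...,0]-.481,P[...,1]-.293)<.055)
    Q=P[m];print(n,cv2.fitEllipse(Q[:,:2].astype(np.float32)*1000))
P=cloud(c,380,450,150,225);g=c["pixels"][150:225,380:450].max(-1)
m=(g<40)&(P[...,2]>.05)&(P[...,2]<.2)&(np.hypot(P[...,0]-.481,P[...,1]-.293)<.12);Q=P[m]
print(len(Q),Q.min(0),Q.max(0));U,S,V=np.linalg.svd(Q-Q.mean(0),full_matrices=False);print(V)
a,b=load("scene")["pixels"],load("a20a")["pixels"];cv2.imwrite("pics/full20.png",np.hstack([cv2.resize(b,(480,300)),cv2.resize(load("a20b")["pixels"],(320,200)) if 0 else cv2.resize(b[185:265,270:350],(300,300))]))
E
```

```text
t 32.55 tcp [0.4532 0.0852 0.3678] rot [-90.   -0.   10.9] F [-0.1  0.3  0.6] pull N -0.5 M [ 0.03  0.01 -0.03] w 0.0832597049868851
scene ((480.99310302734375, 292.36053466796875), (75.83522033691406, 76.59564208984375), 72.1639175415039)
a20a ((487.4584655761719, 293.6934509277344), (63.588478088378906, 80.62715911865234), 8.424785614013672)
324 [0.43062096 0.26137956 0.05854554] [0.47653833 0.30950103 0.1307589 ]
[[ 0.55781367  0.08535057 -0.82556598]
 [-0.17592438  0.98425496 -0.01711105]
 [ 0.81110697  0.15478196  0.56404612]]
```

View pics/a20.png

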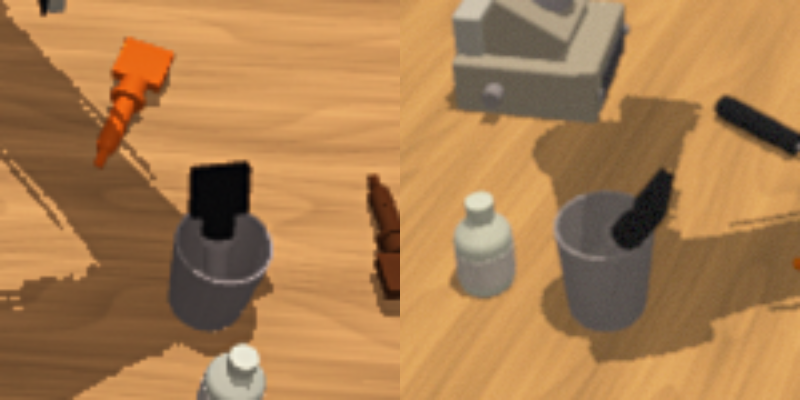

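View pics/full20.png

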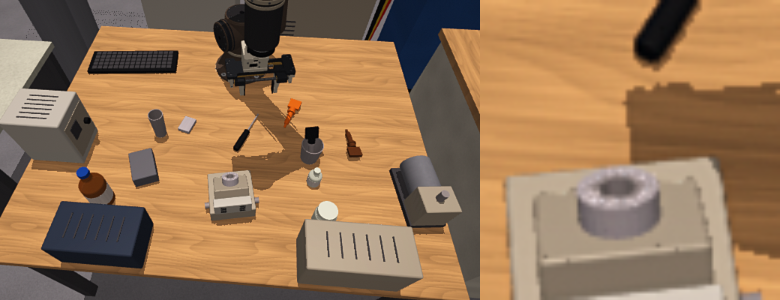

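Emit:
apply_moves(rows=[[[0, 0, 0], 0], [[0, 0, 0], 0], [[0, 0, 0], 0], [[0, 0, 0], 0], [[0, 0, 0], 0], [[0, 0, 0], 0]])

```text
time_s: 33.4
tcp_pos: [0.4532, 0.0852, 0.3673]
eef_rot: [-90.0, 0.0, 11.0]
contact_force: [-0.5, -0.1, -0.4]
gripper_width: 0.0831
```

```bash
python3 v.py a21; python3 - <<'E'
from h import *
for n in("a20a","a21a"):
    c=load(n);P=cloud(c,380,450,150,225);g=c["pixels"][150:225,380:450].max(-1)
    m=(g<40)&(P[...,2]>.05)&(P[...,2]<.2)&(np.hypot(P[...,0]-.481,P[...,1]-.293)<.12);Q=P[m]
    V=np.linalg.svd(Q-Q.mean(0),full_matrices=False)[2];print(n,len(Q),Q.mean(0),np.degrees(np.arccos(abs(V[0,2]))))
    # wing bottom rows in axis coords
    a=-V[0]*np.sign(V[0,2])*-1; x=V[2]*np.sign(V[2,0]); k=Q@a
    W=Q[k>k.max()-.036];W=W[abs(W@x-np.median(W@x))<.003]
    y=np.cross(a,x);cen=x*(np.median(W@x)-.007)+y*(((W@y).min()+(W@y).max())/2)+a*((W@a).max()-.0015)
    tip=cen-a*.142;print("tip est",tip,"dist",np.hypot(tip[0]-.481,tip[1]-.293))
b=load("side")["pixels"];e=load("a21b")["pixels"]
d=load("a21b");P=cloud(d,265,330,260,335);z=d["z_map"][260:335,265:330]
m=(z>0)&(P[...,2]>.03)&(P[...,2]<.07);Q=P[m];q=cloud(load("side"),265,330,260,335)[m]
print("beaker outer shift",np.median(Q-q,axis=0),np.median(np.abs(Q-q),axis=0))
# overall movement check of scene outside
for n,(u,v) in dict(tumb=(208,163),grey=(190,223),bottle=(125,250),vial=(420,237),washjar=(435,283),driver=(325,182),clip=(250,166),orange=(391,145),brown=(470,195)).items():
    A=load("scene")["pixels"][v-12:v+12,u-12:u+12];B=load("a21a")["pixels"][v-25:v+25,u-25:u+25]
    r=cv2.matchTemplate(B,A,cv2.TM_CCOEFF_NORMED);l=cv2.minMaxLoc(r);print(n,round(l[1],2),l[3][0]-13,l[3][1]-13)
E
```

```text
a20a 324 [0.45239675 0.28537829 0.10834516] 34.35408482713273
tip est [0.51167458 0.29534164 0.00769841] dist 0.030763827436912045
a21a 324 [0.45241724 0.28534075 0.10845545] 35.18444524291901
tip est [0.51327466 0.29624373 0.00894992] dist 0.032437257876200117
beaker outer shift [ 1.17895183e-05 -2.39061489e-05 -2.59490252e-05] [0.0004526  0.00099837 0.00104772]
tumb 0.84 0 0
grey 0.93 0 0
bottle 1.0 0 0
vial 1.0 0 0
washjar 1.0 0 0
driver 0.91 0 0
clip 0.56 0 0
orange 0.96 0 0
brown 1.0 0 0
```

The probe is at rest, leaning about 35°, with its tip within 6 mm of the floor. The beaker and the bystanders have not moved, so I hand in.

```bash
python3 -c "
from plant import *
print(close_job())"
```

```text
the job is handed in; nothing more can be done
None
```

I worked the probe out of the socket, lowered it tip first into the wide beaker, and left it standing there. I handed the job in at about 33.5 s of the 72 s allowed. `close_job` gave no verdict, so the result below rests on my own measurements.

- **Extraction:** My first grip (45 N, ±10° twist) slipped up the wing after the probe had come out only about 8 mm. I regripped at 60 N with ±5° of twist, and the grip let go by about 28 mm.
- **Socket drag:** The highest pull I read was about 14 N, about 4.6 mm of socket drag. That was only at the end of each move call, so the peak within a call was not measured. In the last picture the socket looks seated.
- **Probe:** It rests in the beaker, leaning about 35°. Its tip is 5–6 mm above the floor and about 31–32 mm from the centre (limit 38 mm), and it did not move over the last 0.8 s.
- **Beaker:** The side camera shows its wall unmoved. The rim fit done just after release disagreed by about 6 mm; I put that down to the probe's pixels mixing into the fit.
- **Bystanders:** None showed any shift in the scene picture, though the match for the clip was weak (0.56), probably because of shadows. I did not run that check on the tip box.
- **Arm:** It was clear of everything, with force readings near zero.

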